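# Isolate the machine and shut the spring-latched cover

## Task

Isolate the machine at its isolator box: press its cover down fully to free its push-push latch, open it, and swing the isolator's handle to off so that its padlock hole stands over the hole of the fixed hasp tab. Then close the cover and press it again until the latch holds it shut, with the handle still at off. Leave the other things on the bench where they are.

Things in the scene. Friction and masses are not known exactly. Their poses are not given: they have to be found in the camera images.
- isolator: grey steel isolator box fixed to the bench, 240 (x) x 225 (y) mm, walls 110 mm high, blue cover on top hinged along the +y side, bar handle and latch on the -y side. Origin on the bench, 5 mm to +y of the box's middle; z up. Inside, an aluminium panel 64 mm above the bench carries the isolator handle (pivot at x +50, y -30 mm) and the hasp tab
- cover (a joint): cover angle, rad: 0 latched, grows as it opens (-y edge rises, swinging over towards +y), end stop 2.0. Stiff hinge: above about 0.2 it stays where left; lifting takes about 4 N at the bar. Latched, it cannot be lifted. Pressing it to its firm lower stop near -0.041 (8 mm down at the bar; about 10 N moves it, then the stop) and letting go frees it: a spring lifts it to 0.17 or more
- cover_handle (a point): middle of the cover's steel bar handle: round bar 12 mm thick, 100 mm long along the box's x, its axis 160 mm above the bench when shut, 35 mm off the cover's face; measured in the cover, 185 mm from the hinge line along it and 38 mm along its normal. 41 mm of cover lie beyond it to the free edge. May be pressed from above or pinched
- cover_hinge (a point): middle of the hinge line (along the box's x), 105 mm to +y of the box's origin, 122 mm above the bench; turns with the cover. To relatch, bring the cover down against the spring, press to the same firm stop (8 mm below shut at the bar) and let go: it springs back only to 0. Not pressed fully, it springs up again to 0.17 or more
- handle (a joint): isolator handle angle in rad: 0 at on (arm along the box's +y), grows anticlockwise from above; pi/2 is off (arm along the box's -x), where the holes line up. It does not stop there: it can swing on to 1.92. Stays where it is left; about 4 N at its grip to move it
- handle_grip (a point): grip point of the isolator handle, on the axis of an upright round black post 22 mm across, 34 mm tall, on the arm 58 mm from the pivot. The point is 106 mm above the bench; the post's top is 117 mm above it, its foot 84 mm. Reachable from above with the cover open
- handle_pivot (a point): pivot of the isolator handle (vertical axis), 84 mm above the bench. Room above it: the latch plate stands 54 mm out of the inside of the cover, below the bar handle, and is out of a gripper's way only with the cover opened to about 1.8 or more
- handle_hole (a point): centre of the 16 mm padlock hole in the steel end of the isolator handle, 94 mm from the pivot
- hasp_hole (a point): centre of the 16 mm hole in the fixed steel hasp tab, on the panel on the -x side of the box, just below the path of the handle's end
- vblock: steel V-block, 70 x 50 x 52 mm, 0.9 kg, standing beside the isolator box; a bystander. Origin at the centre of its underside
- hammer: hammer lying on the table, a bystander
- wrench: spanner lying on the table, a bystander
- diestock: dark steel die stock, 190 mm long with a round 48 mm middle, lying on the table, a bystander
- oilcan: grey closed can, 60 mm across, 130 mm tall, a bystander
- tin: open aluminium tin, 72 mm across, 80 mm tall, a bystander
- bitblock: wooden block 110 x 60 x 35 mm with steel tool bits upright in it (60 mm tall in all), a bystander

How it is judged:
By the outcome, as a careful person would: the job done as asked, in the order asked, and still so for the second after the job is handed in, with the robot touching nothing.
It also fails if it takes over 72 s, if anything falls off the work surface, if the arm or the gripper's body presses on something with over 40 N, if the wrist force passes 120 N, or if a joint passes its speed limit or range.

## Robot

A 6-joint arm with a two-finger parallel gripper is mounted at the origin on the work surface. World frame = base frame: x ahead of the robot, y to its left, z up, the work surface at z = 0. Lengths are in mm, angles in rad, forces in N, time in s.
With the tool pointing down it reaches from about 350 to 975 mm from the base axis. Payload 7.1 kg.
Tool frame: the origin (TCP) lies on the front face of the gripper's body, between the roots of the fingers; the fingertips stand 80 mm ahead of it and the grasp point (between the pads) lies 61 mm ahead of it; z points along the fingers, y is the line along which they close (so a half turn about z gives the same grasp; the last joint's range is limited). The gripper opens to 88 mm and grips with 3 to 60 N. Pads are 20 mm wide; open, the fingers measure 115 mm over their backs; the gripper's body (75 mm by 178 mm) begins 61 mm behind the grasp point.
Start: joints at [1.105, 0.423, 1.63, -0, 1.089, -0.019], TCP at [270.019, 563.645, 302.675] pointing down, gripper open.
Joint ranges: [-3, 3], [-0.9, 2.11], [0.09, 2.58], [-1.31, 4.45], [0.11, 2.69], [-2.54, 2.54]. Speed limits (rad/s): [2.39, 2.39, 3.01, 3.14, 3.14, 3.14].

## Interface

Orientations are given as a rotation vector (axis times angle).
In Python, from workcell import readout, vision, close_job gives the robot as it stands.
- The arm moves only by the tool servo_tool, never from a script. Its argument "plan" is a list that holds one entry, the list of rows, each a list of 7 numbers: the gripper command: -1 is fully open, 1 is shut, values between are in proportion, then the shift along the world's x, y, z in units of 40 mm (1.0 is 40 mm), then the turn, a rotation vector about the world's x, y, z in units of 5 degrees (1.0 is 5 degrees). A call has 1 to 5 rows; each row shifts and turns the commanded pose from where the row before left it; what a row does not reach is not made up. A row lasts 1/12 s, in which the tool goes at most 41.7 mm and 7.16 degrees, less where a joint would pass 70% of its speed; a pose out of reach is approached as far as the arm can. A call is refused whole if a number of a shift passes 1 or a number of a turn 1, either way. A call with a gripper value outside its range is refused whole. The fingers move at their own pace and stop on an object; the grip force is fixed at half the most. Time passes only in rows, so rows that do not move let the fingers close. It gives the time, the measured TCP pose, the force, the opening and the grip force at its end, in the units of the state.
- readout.get_obs(): the state, without advancing time (a new reading comes with each control period).
- vision.get_image(name): name is "scene" or "top" or "wrist"; returns the picture (480x640x3 uint8, red, green, blue); there is no depth.
- vision.camera_params(name): a dict with "fx", "fy", "cx", "cy" (pixels), "rvec" (rotation vector, rad) and "tvec" (3), from world to camera coordinates, as OpenCV has them; the wrist camera has in their place "hand_eye" (4x4, takes a point from camera to tool coordinates, whose origin is the TCP and whose axes are the flange's). Camera axes: x right, y down, z forward; pixel columns grow to the right and rows downward; lengths in mm; the calibration is good to about 2 mm. The wrist camera is an equidistant fisheye: a pixel r from the principal point sees the ray r / f radians off the axis. A picture is of the moment at which its call begins: read the wrist's pose just before it. camera_params takes no time and is no camera call.
- close_job(): hands the job in; it is judged then, once.
The state is a dict: "t": time; "qpos": joint angles; "qvel": joint speeds; "joint_torque": joint torques, N m; "ee_pos": TCP position; "orientation": TCP orientation; "ft_force": force on the tool from outside, world axes, zero at the start; "moment": the same for the moment, N m; "width": finger opening in mm; "grasp_force": force on a finger pad.
Only numpy, scipy, OpenCV 4.12 (cv2) and the standard library are available. Lean on these libraries where they do the work, as an engineer would, in place of code of your own. Each camera call takes 0.05 s, during which the arm holds its last target. There are 200 camera calls.

## Working session

There is one attempt and no reset: what is moved stays moved. The work goes in short steps, Python scripts to look and compute and a tool call to move; the robot and the scene stay as the last step left them, time stands still between calls to the robot, and variables do not carry over. Pictures are saved under pics/ and viewed, at most 10 in all, crops included, and the job is handed in when it is done.

Besides the shell and the picture viewer there is one more tool, called after ">>>" as name(argument=value, ...) on one line, values as JSON. servo_tool: Moves the arm, as the interface text tells. Its arguments: {"type":"object","properties":{"plan":{"type":"array"}},"required":["plan"]}

```bash
mkdir -p pics; ls; python3 - <<'E'
from workcell import readout, vision
import cv2
o=readout.get_obs(); print({k:(o[k]) for k in('t','ee_pos','orientation','width','ft_force')})
for n in('scene','top'):
    cv2.imwrite(f'pics/{n}0.png',vision.get_image(n)[:,:,::-1]); print(vision.camera_params(n))
print(vision.camera_params('wrist'))
E
```

```text
pics
{'t': 0.0, 'ee_pos': array([269.81482293, 563.2781221 , 301.89466029]), 'orientation': array([-6.95939821e-01, -3.06315904e+00,  2.34134608e-03]), 'width': 88.03259157431691, 'ft_force': array([ 0.0812585 ,  0.35587906, -0.8393425 ])}
{'fx': 450.8073771650898, 'fy': 450.8073771650898, 'cx': 312.49744660406947, 'cy': 238.5368600515927, 'rvec': array([ 1.9635593 ,  1.78323889, -0.52240938]), 'tvec': array([ -51.8192569 , -399.73331852, 1630.16672772])}
{'fx': 494.0794210255335, 'fy': 494.0794210255335, 'cx': 318.1095308251048, 'cy': 237.26743808973146, 'rvec': array([ 2.24712357, -2.19072447,  0.06341383]), 'tvec': array([ -56.56110804,  517.27222084, 1430.15493687])}
{'fx': 371.64829954431775, 'fy': 371.64829954431775, 'cx': 320.3211189345626, 'cy': 234.14723659863898, 'hand_eye': array([[-4.68939192e-04, -9.67578889e-01, -2.52568551e-01,
         7.01677798e+01],
       [ 9.99999695e-01, -2.96110424e-04, -7.22294413e-04,
        -3.15590730e-01],
       [ 6.24088645e-04, -2.52568813e-01,  9.67578733e-01,
        -8.24470731e+01],
       [ 0.00000000e+00,  0.00000000e+00,  0.00000000e+00,
         1.00000000e+00]])}
```

View pics/top0.png

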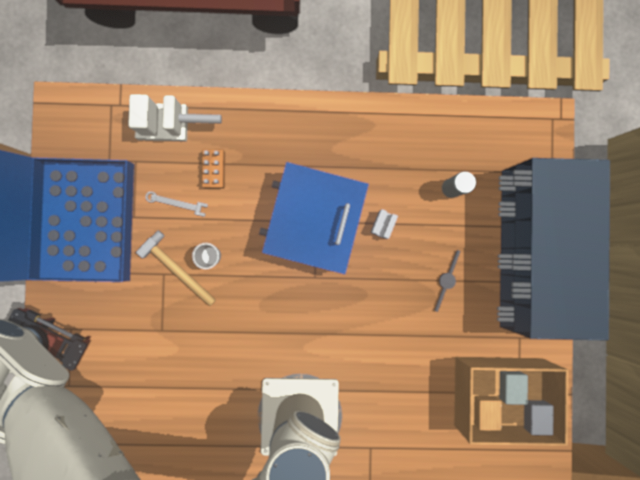

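View pics/scene0.png

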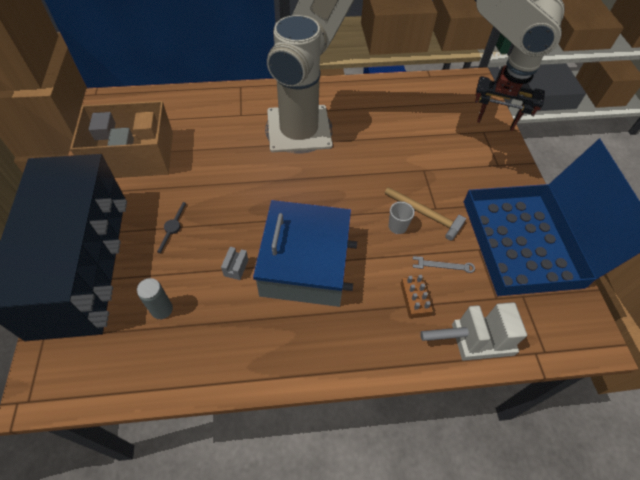

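The top view shows the box's blue cover centred at about (316,218), with the bar at (342,225). The hinge is on the left (+y) and the V-block sits close by at (385,224). The scene view agrees: cover at (305,245), bar at (279,233).

```bash
cat > h.py <<'E'
from workcell import readout, vision
import numpy as np, cv2
from scipy.spatial.transform import Rotation as R
def ray(n,px):
    c=vision.camera_params(n); Rm=R.from_rotvec(c['rvec']).as_matrix()
    d=np.array([(px[0]-c['cx'])/c['fx'],(px[1]-c['cy'])/c['fy'],1.])
    return -Rm.T@c['tvec'], Rm.T@d
def onz(n,px,z):
    o,d=ray(n,px); return o+d*(z-o[2])/d[2]
def wray(px,pos,rv):
    c=vision.camera_params('wrist'); u=np.array([px[0]-c['cx'],px[1]-c['cy']]); r=np.hypot(*u); th=r/c['fx']
    d=np.array([*(u/max(r,1e-9)*np.sin(th)),np.cos(th)]); H=c['hand_eye']; W=R.from_rotvec(rv).as_matrix()
    return W@H[:3,3]+pos, W@H[:3,:3]@d
def wonz(px,z,pos,rv):
    o,d=wray(px,pos,rv); return o+d*(z-o[2])/d[2]
E
python3 - <<'E'
from h import *
im=cv2.imread('pics/top0.png'); hsv=cv2.cvtColor(im,cv2.COLOR_BGR2HSV)
m=cv2.inRange(hsv,(100,120,60),(130,255,255)); m[:, :240]=0; m[:,400:]=0; m[:140]=0; m[300:]=0
cs=max(cv2.findContours(m,cv2.RETR_EXTERNAL,cv2.CHAIN_APPROX_NONE)[0],key=cv2.contourArea)
b=cv2.boxPoints(cv2.minAreaRect(cs)); P=np.array([onz('top',p,124) for p in b])
print(b.round(1).tolist(),P.round(1).tolist(),[np.linalg.norm(P[i]-P[i-1]).round(1) for i in range(4)],P.mean(0))
fill=np.zeros_like(m); cv2.drawContours(fill,[cv2.convexHull(cs)],-1,255,-1); fill=cv2.erode(fill,np.ones((9,9)))
for n in ('top',):
    br=((hsv[...,1]<90)&(hsv[...,2]>90)&(fill>0)).astype('uint8')
    c=max(cv2.findContours(br,cv2.RETR_EXTERNAL,cv2.CHAIN_APPROX_NONE)[0],key=cv2.contourArea); r=cv2.minAreaRect(c)
    q=cv2.boxPoints(r); Q=np.array([onz('top',p,163) for p in q]); print(r,Q.round(1).tolist(),Q.mean(0))
o=readout.get_obs(); print(R.from_rotvec(o['orientation']).as_matrix().round(3))
for p in [(372,215),(397,215),(397,238),(372,238),(385,224)]: print(onz('top',p,40).round())
print(onz('top',(459,183),130),onz('top',(205,256),80))
E
```

```text
[[262.0, 251.39999389648438], [285.79998779296875, 162.1999969482422], [367.3999938964844, 183.89999389648438], [343.6000061035156, 273.20001220703125]] [[473.4, 108.3, 124.0], [714.5, 51.4, 124.0], [662.2, -169.6, 124.0], [420.7, -111.0, 124.0]] [np.float64(225.6), np.float64(247.7), np.float64(227.1), np.float64(248.5)] [567.68821268 -30.23968325 124.        ]
((342.2947692871094, 223.5758056640625), (5.451231956481934, 42.69670104980469), 14.420774459838867) [[498.5, -81.9, 163.0], [607.0, -107.1, 163.0], [603.9, -121.0, 163.0], [495.3, -95.8, 163.0]] [ 551.16281018 -101.45870172  163.        ]
[[-0.902  0.432 -0.001]
 [ 0.432  0.902 -0.001]
 [ 0.    -0.001 -1.   ]]
[ 585. -195.   40.]
[ 587. -267.   40.]
[ 521. -268.   40.]
[ 519. -197.   40.]
[ 560. -233.   40.]
[ 670.91716802 -416.34543542  130.        ] [456.84964409 267.91862799  80.        ]
```

>>> servo_tool(plan=[[[-1,0.39,-0.92,0,0,0,0.14],[-1,0.39,-0.92,0,0,0,0.14],[-1,0.39,-0.92,0,0,0,0.14],[-1,0.39,-0.92,0,0,0,0.14],[-1,0.39,-0.92,0,0,0,0.14]]])

```text
t: 0.52
ee_pos: [348.1, 377.8, 302.3]
orientation: [-0.6, -3.083, 0.001]
ft_force: [0.3, 0.1, -0.1]
width: 87.8
grasp_force: 0.0
```

>>> servo_tool(plan=[[[-1,0.39,-0.92,0,0,0,0.14],[-1,0.39,-0.92,0,0,0,0.14],[-1,0.39,-0.92,0,0,0,0.14],[-1,0.39,-0.92,0,0,0,0.14],[-1,0.39,-0.92,0,0,0,0.14]]])

```text
t: 0.93
ee_pos: [426.2, 193.7, 302.6]
orientation: [-0.506, -3.1, 0.0]
ft_force: [0.8, 1.0, -0.4]
width: 88.0
grasp_force: 0.0
```

>>> servo_tool(plan=[[[-1,0.39,-0.92,0,0,0,0.14],[-1,0.39,-0.92,0,0,0,0.14],[-1,0.39,-0.92,0,0,0,0.14],[-1,0.39,-0.92,0,0,0,0.14],[-1,0.39,-0.92,0,0,0,0.14]]])

```text
t: 1.35
ee_pos: [504.2, 9.6, 302.6]
orientation: [-0.412, -3.114, -0.0]
ft_force: [-0.6, 0.8, -0.0]
width: 88.1
grasp_force: 0.0
```

>>> servo_tool(plan=[[[-1,0.39,-0.92,0,0,0,0.14],[-1,0.39,-0.92,0,0,0,0.14],[-1,0.39,-0.92,0,0,0,0.14],[-1,0,0,0,0,0,0],[-1,0,0,0,0,0,0]]])

```text
t: 1.77
ee_pos: [551.0, -100.6, 302.1]
orientation: [-0.361, -3.12, -0.0]
ft_force: [-0.8, 0.7, -0.3]
width: 87.8
grasp_force: 0.0
```

```bash
python3 - <<'E'
from h import *
o=readout.get_obs(); print(o['t'],o['ee_pos'],o['orientation'],o['qpos'],o['ft_force']); 
im=vision.get_image('wrist')[:,:,::-1]; cv2.imwrite('pics/w1.png',im)
np.savez('w1.npz',p=o['ee_pos'],r=o['orientation'])
print(R.from_rotvec(o['orientation']).as_matrix().round(3))
E
```

```text
1.7667 [ 551.03147022 -100.61199072  302.10644081] [-3.61024372e-01 -3.12004853e+00 -1.98872707e-04] [-2.01871218e-01  3.29482470e-01  1.77516960e+00  7.34868903e-05
  1.03767512e+00 -1.54230726e+00] [-0.75031517  0.74304175 -0.26803894]
[[-0.974  0.228 -0.001]
 [ 0.228  0.974  0.   ]
 [ 0.001  0.    -1.   ]]
```

View pics/w1.png

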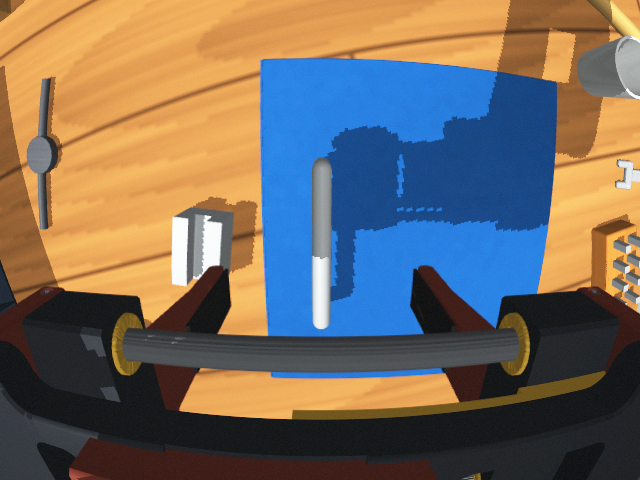

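The wrist view shows the bar upright in the picture, from (321,158) to (321,328). It is midway between the fingers and aligned with them, so I'm descending and pinching.

>>> servo_tool(plan=[[[-1,0,0,-0.5,0,0,0],[-1,0,0,-0.5,0,0,0],[-1,0,0,-0.5,0,0,0],[-1,0,0,-0.5,0,0,0],[-1,0,0,0,0,0,0]]])

```text
t: 2.23
ee_pos: [548.2, -96.8, 219.3]
orientation: [-0.352, -3.115, -0.001]
ft_force: [-0.2, -0.2, 0.4]
width: 87.8
grasp_force: 0.0
```

>>> servo_tool(plan=[[[1,0,0,0,0,0,0],[1,0,0,0,0,0,0],[1,0,0,0,0,0,0],[1,0,0,0,0,0,0],[1,0,0,0,0,0,0]]])

```text
t: 2.65
ee_pos: [551.2, -98.7, 223.7]
orientation: [0.355, 3.12, -0.0]
ft_force: [-0.1, 0.4, 0.1]
width: 58.3
grasp_force: 0.0
```

>>> servo_tool(plan=[[[1,0,0,0,0,0,0],[1,0,0,0,0,0,0],[1,0,0,0,0,0,0],[1,0,0,0,0,0,0],[1,0,0,0,0,0,0]]])

```text
t: 3.07
ee_pos: [550.8, -98.8, 222.7]
orientation: [-0.356, -3.121, 0.0]
ft_force: [0.4, 0.4, -0.5]
width: 24.5
grasp_force: 0.0
```

>>> servo_tool(plan=[[[1,0,-0.05,0,0,0,0],[1,0,0,0,0,0,0],[1,0,0,0,0,0,0],[1,0,0,0,0,0,0],[1,0,0,0,0,0,0]]])

```text
t: 3.48
ee_pos: [551.0, -100.2, 222.7]
orientation: [0.356, 3.121, 0.002]
ft_force: [2.0, 5.4, -0.7]
width: 11.4
grasp_force: 30.0
```

>>> servo_tool(plan=[[[1,0,0,-0.1,0,0,0],[1,0,0,-0.1,0,0,0],[1,0,0,0,0,0,0]]])

```text
t: 3.73
ee_pos: [550.8, -101.3, 215.5]
orientation: [0.355, 3.121, -0.002]
ft_force: [-4.0, -1.6, 7.3]
width: 11.3
grasp_force: 30.0
```

>>> servo_tool(plan=[[[1,0,0,-0.05,0,0,0],[1,0,0,-0.05,0,0,0],[1,0,0,0,0,0,0]]])

```text
t: 3.98
ee_pos: [550.9, -101.6, 213.7]
orientation: [0.355, 3.121, -0.002]
ft_force: [-11.2, -0.5, 29.3]
width: 11.1
grasp_force: 30.0
```

>>> servo_tool(plan=[[[1,0,0,0.1,0,0,0],[1,0,0,0.1,0,0,0],[1,0.01,0.05,0.2,0,0,0],[1,0.01,0.07,0.25,0,0,0],[1,0.02,0.08,0.25,0,0,0]]])

```text
t: 4.4
ee_pos: [552.8, -93.0, 247.6]
orientation: [0.355, 3.121, -0.001]
ft_force: [3.0, -1.5, -0.0]
width: 11.1
grasp_force: 30.0
```

```bash
python3 - <<'E'
import numpy as np
# waypoints of bar (TCP=bar+61z) from theta
y=np.array([.228,.974]);H=np.array([551.+185*.228,-101.2+185*.974])
for t in [0,.17,.3,.5,.7,.9,1.1,1.3,1.5,1.7,1.95]:
    p=H+y*(-185*np.cos(t)+38*np.sin(t)); z=122+185*np.sin(t)+38*np.cos(t)+62.7
    c=np.array([*p,z]); print(t,c.round(1), None if t==0 else ((c-l)/40).round(2)); l=c
E
```

```text
0 [ 551.  -101.2  222.7] None
0.17 [553.1 -92.3 253.5] [0.05 0.22 0.77]
0.3 [555.4 -82.2 275.7] [0.06 0.25 0.56]
0.5 [560.3 -61.4 306.7] [0.12 0.52 0.78]
0.7 [566.5 -35.  332.9] [0.15 0.66 0.66]
0.9 [573.7  -4.  353.2] [0.18 0.77 0.51]
1.1 [581.8  30.2 366.8] [0.2  0.86 0.34]
1.3 [590.2  66.5 373.1] [0.21 0.91 0.16]
1.5 [598.8 103.2 371.9] [ 0.21  0.92 -0.03]
1.7 [607.2 138.9 363.3] [ 0.21  0.89 -0.22]
1.95 [616.8 180.1 342.5] [ 0.24  1.03 -0.52]
```

The cover came free with no pull, so I'm opening it along the arc.

>>> servo_tool(plan=[[[1,0.03,0.13,0.35,0,0,0],[1,0.04,0.14,0.35,0,0,0],[1,0.06,0.25,0.4,0,0,0],[1,0.06,0.27,0.38,0,0,0],[1,0,0,0,0,0,0]]])

```text
t: 4.82
ee_pos: [560.6, -59.8, 308.4]
orientation: [0.354, 3.12, 0.0]
ft_force: [-0.8, -1.8, 0.9]
width: 10.8
grasp_force: 30.0
```

>>> servo_tool(plan=[[[1,0.07,0.32,0.34,0,0,0],[1,0.08,0.34,0.32,0,0,0],[1,0.09,0.38,0.27,0,0,0],[1,0.09,0.39,0.24,0,0,0],[1,0,0,0,0,0,0]]])

```text
t: 5.23
ee_pos: [573.9, -3.7, 355.7]
orientation: [0.353, 3.119, -0.004]
ft_force: [-4.8, -6.7, 15.0]
width: 11.4
grasp_force: 30.0
```

>>> servo_tool(plan=[[[1,0.09,0.38,0.27,0,0,0],[1,0.09,0.4,0.19,0,0,0],[1,0,0,0,0,0,0]]])

```text
t: 5.48
ee_pos: [581.5, 28.9, 370.6]
orientation: [0.354, 3.12, 0.002]
ft_force: [6.7, 2.5, -6.8]
width: 11.4
grasp_force: 30.0
```

Forces stay low with a little more height, so I'm continuing to about 1.9.

>>> servo_tool(plan=[[[1,0.1,0.45,0.09,0,0,0],[1,0.1,0.46,0.04,0,0,0],[1,0.1,0.46,0,0,0,0],[1,0.1,0.46,-0.03,0,0,0],[1,0,0,0,0,0,0]]])

```text
t: 5.9
ee_pos: [598.5, 102.2, 376.4]
orientation: [0.352, 3.116, 0.001]
ft_force: [6.4, 1.0, 5.7]
width: 11.0
grasp_force: 30.0
```

>>> servo_tool(plan=[[[1,0.1,0.45,-0.09,0,0,0],[1,0.1,0.44,-0.13,0,0,0],[1,0.09,0.42,-0.18,0,0,0],[1,0.09,0.4,-0.2,0,0,0],[1,0,0,0,0,0,0]]])

```text
t: 6.32
ee_pos: [614.1, 170.8, 351.4]
orientation: [0.353, 3.115, 0.003]
ft_force: [9.6, 0.6, 1.1]
width: 11.3
grasp_force: 30.0
```

>>> servo_tool(plan=[[[1,0.04,0.16,-0.08,0,0,0],[1,0.03,0.13,0,-0.97,0.23,0],[1,0.03,0.13,-0.02,-0.97,0.23,0],[1,0.03,0.13,-0.03,-0.97,0.23,0],[1,0.03,0.12,-0.04,-0.97,0.23,0]]])

```text
t: 6.73
ee_pos: [619.5, 196.2, 345.5]
orientation: [-0.347, -3.038, 0.537]
ft_force: [4.9, 2.1, -1.4]
width: 11.0
grasp_force: 30.0
```

>>> servo_tool(plan=[[[1,0.03,0.12,-0.05,-0.97,0.23,0],[1,0.03,0.12,-0.06,-0.97,0.23,0],[1,0,0,0,0,0,0]]])

```text
t: 6.98
ee_pos: [621.6, 207.7, 339.6]
orientation: [-0.333, -2.96, 0.796]
ft_force: [5.4, 3.4, 5.1]
width: 11.3
grasp_force: 29.9
```

>>> servo_tool(plan=[[[0.4,0,0,0,0,0,0],[0.4,0,0,0,0,0,0],[0.4,0,0,0,0,0,0],[0.4,0,0,0,0,0,0],[0.4,0,0,0,0,0,0]]])

```text
t: 7.4
ee_pos: [620.2, 204.6, 339.8]
orientation: [-0.338, -2.957, 0.79]
ft_force: [0.4, 0.4, 0.8]
width: 26.4
grasp_force: 0.0
```

>>> servo_tool(plan=[[[0.4,0.06,0.24,0.43,0,0,0],[0.4,0.06,0.24,0.43,0,0,0],[0.4,0.06,0.24,0.43,0,0,0],[0.4,0.06,0.24,0.43,0,0,0],[0.4,0.06,0.24,0.43,0,0,0]]])

```text
t: 7.82
ee_pos: [632.4, 253.1, 426.8]
orientation: [-0.338, -2.958, 0.789]
ft_force: [0.5, -0.0, 0.6]
width: 26.2
grasp_force: 0.0
```

```bash
python3 - <<'E'
from h import *
o=readout.get_obs(); print(o['t'],o['qpos'],o['ft_force'])
cv2.imwrite('pics/top2.png',cv2.resize(vision.get_image('top')[120:330,200:480,::-1],None,fx=2.8,fy=2.8))
E
```

```text
7.8167 [ 0.48949911  0.54432896  1.21771676 -0.3882237   1.73079179 -0.84758861] [ 0.5416566  -0.0181135   0.57118047]
```

View pics/top2.png

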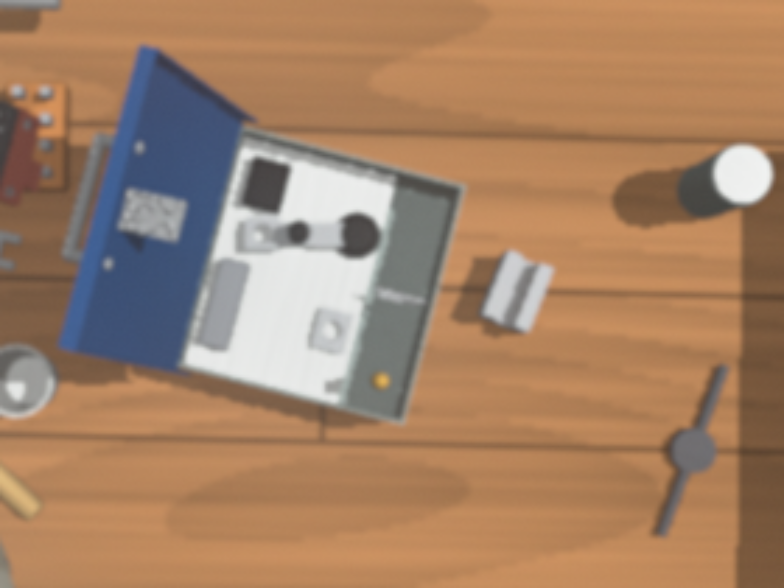

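The top view shows the open cover on the left. The pivot knob is at crop (357,237), the black post at (298,232), the handle end's hole at (257,235) and the hasp hole at (332,330).

```bash
python3 - <<'E'
from h import *
f=lambda u,v,z: onz('top',(200+u/2.8,120+v/2.8),z)
g=f(298,232,117);p=f(357,237,95);h=f(257,235,84);s=f(332,330,78);print(g,p,h,s)
x=np.array([.974,-.228]);y=np.array([.228,.974]);O=np.array([551,-101.2])+80*y
for n,q in dict(g=g,p=p,h=h,s=s).items(): print(n,(q[:2]-O)@x,(q[:2]-O)@y)
P=O+50*x-30*y; print('O',O,'pivot',P,'grip on',P+58*y,'off',P-58*x)
o=readout.get_obs();print(o['ee_pos'],R.from_rotvec(o['orientation']).as_matrix().round(3))
E
```

```text
[607.17672295  -6.72806294 117.        ] [606.06831539 -64.64867004  95.        ] [606.39278473  33.56517047  84.        ] [514.8015323  -42.89100359  78.        ]
g 33.17652650687226 24.771159527514126
p 45.30283595708649 -31.89622871353106
h 23.226113459488676 63.83803095902424
s -48.55175871699705 -31.51308813161033
O [569.24 -23.28] pivot [611.1 -63.9] grip on [624.324  -7.408] off [554.608 -50.676]
[633.28762615 254.94994076 430.56646558] [[-0.974  0.196 -0.111]
 [ 0.225  0.846 -0.483]
 [-0.001 -0.495 -0.869]]
```

>>> servo_tool(plan=[[[-1,0,0,0.5,0.97,-0.23,0],[-1,-0.03,-0.55,0.2,0.97,-0.23,0],[-1,-0.03,-0.55,0,0.97,-0.23,0],[-1,-0.03,-0.55,0,0.97,-0.23,0],[-1,-0.03,-0.55,0,0.97,-0.23,0]]])

```text
t: 8.28
ee_pos: [627.2, 164.1, 454.0]
orientation: [-0.355, -3.11, 0.129]
ft_force: [0.5, 0.3, 0.2]
width: 56.1
grasp_force: 0.0
```

>>> servo_tool(plan=[[[-1,-0.03,-0.55,0,0.97,-0.23,0],[-1,-0.04,-0.35,0,0,0,-1],[-1,-0.04,-0.35,0,0,0,-1],[-1,-0.04,-0.35,0,0,0,-1],[-1,-0.04,-0.35,0,0,0,-1]]])

```text
t: 8.7
ee_pos: [619.4, 85.6, 453.4]
orientation: [-0.901, -3.009, 0.0]
ft_force: [-0.2, 0.5, 0.1]
width: 86.6
grasp_force: 0.0
```

>>> servo_tool(plan=[[[-1,-0.04,-0.35,0,0,0,-1],[-1,-0.04,-0.35,0,0,0,-1],[-1,-0.04,-0.35,0,0,0,-1],[-1,-0.04,-0.35,0,0,0,-1],[-1,-0.04,-0.35,0,0,0,-1]]])

```text
t: 9.12
ee_pos: [611.3, 16.0, 453.3]
orientation: [-1.53, -2.743, 0.001]
ft_force: [1.4, 0.2, 0.4]
width: 88.0
grasp_force: 0.0
```

>>> servo_tool(plan=[[[-1,-0.04,-0.3,0,0,0,-1],[-1,-0.04,0,-0.3,0,0,-1],[-1,0,0,-0.8,0,0,-1],[-1,0,0,-0.8,0,0,0],[-1,0,0,0,0,0,0]]])

```text
t: 9.53
ee_pos: [605.6, 4.6, 371.4]
orientation: [-1.865, -2.518, 0.01]
ft_force: [-1.3, -1.0, -0.9]
width: 87.9
grasp_force: 0.0
```

```bash
python3 - <<'E'
from h import *
o=readout.get_obs(); print(o['t'],o['ee_pos'],o['qpos'],o['ft_force']); 
im=vision.get_image('wrist')[:,:,::-1]; cv2.imwrite('pics/w3.png',im)
np.savez('w3.npz',p=o['ee_pos'],r=o['orientation'])
print(R.from_rotvec(o['orientation']).as_matrix().round(3))
E
```

```text
9.5333 [605.56380084   4.5994165  371.44595494] [-1.20137730e-02  3.28880193e-01  1.60401196e+00 -1.20523916e-04
  1.21920083e+00 -3.07574356e-01] [-1.31832804 -1.01911613 -0.91476913]
[[-0.291  0.957 -0.011]
 [ 0.957  0.291  0.   ]
 [ 0.003 -0.01  -1.   ]]
```

View pics/w3.png

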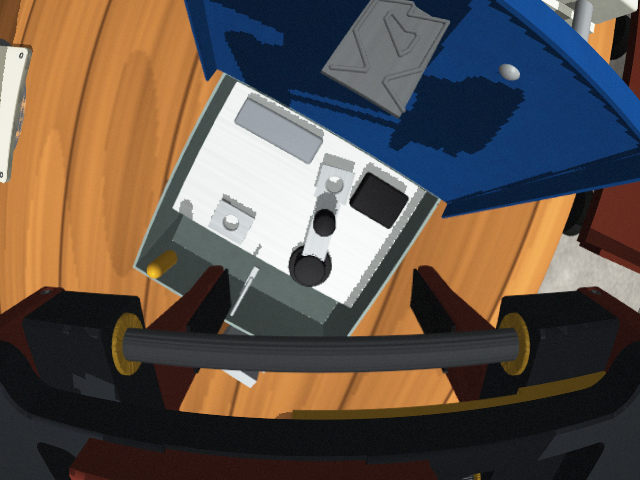

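The wrist view shows the post top at (325,221), the pivot knob at (310,268), the handle hole at (334,185) and the hasp hole at (231,222).

```bash
python3 - <<'E'
from h import *
d=np.load('w3.npz'); x=np.array([.974,-.228]);y=np.array([.228,.974])
f=lambda u,v,z: wonz((u,v),z,d['p'],d['r'])
q={n:f(*a)[:2] for n,a in dict(g=(325,221,117),p=(310,268,100),h=(334,185,84),s=(231,222,80)).items()}
for n in q: print(n,q[n].round(1),((q[n]-q['p'])@x).round(1),((q[n]-q['p'])@y).round(1))
E
```

```text
g [ 6.074e+02 -3.000e-01] -13.3 52.9
p [608.3 -54.8] 0.0 0.0
h [607.3  30.7] -20.4 83.1
s [515.4 -38. ] -94.4 -4.7
```

>>> servo_tool(plan=[[[-1,0.04,-0.21,-0.6,0,0,0],[-1,0,0,-0.7,0,0,0],[-1,0,0,-0.7,0,0,0],[-1,0,0,-0.5,0,0,0],[-1,0,0,0,0,0,0]]])

```text
t: 10.0
ee_pos: [609.2, -3.3, 275.6]
orientation: [-1.866, -2.522, 0.004]
ft_force: [-1.2, -0.9, 0.0]
width: 87.8
grasp_force: 0.0
```

```bash
python3 - <<'E'
from h import *
o=readout.get_obs(); print(o['t'],o['ee_pos'],o['ft_force']); 
im=vision.get_image('wrist')[:,:,::-1]; cv2.imwrite('pics/w4.png',im)
np.savez('w4.npz',p=o['ee_pos'],r=o['orientation'])
E
```

```text
10.0 [609.19743747  -3.32758605 275.62668938] [-1.1775485  -0.86009311  0.01998044]
```

View pics/w4.png

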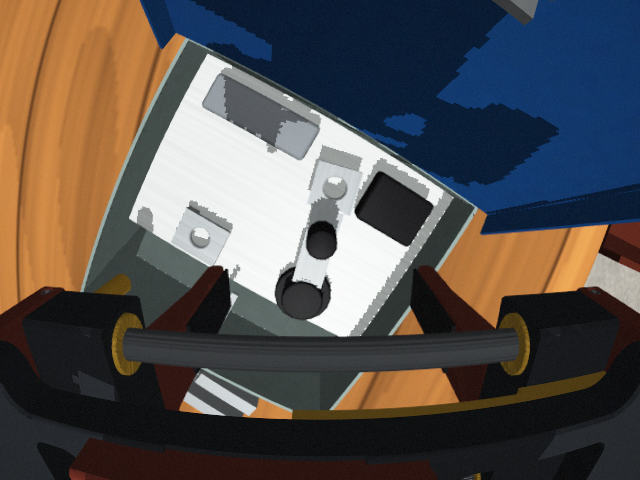

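The post top is at (321,239), the pivot knob at (302,299), the handle hole at (335,187) and the hasp hole at (200,237).

```bash
python3 - <<'E'
from h import *
d=np.load('w4.npz'); x=np.array([.974,-.228]);y=np.array([.228,.974])
f=lambda u,v,z: wonz((u,v),z,d['p'],d['r'])
q={n:f(*a)[:2] for n,a in dict(g=(321,239,117),p=(302,299,100),p2=(302,299,112),h=(335,187,84),s=(200,237,80)).items()}
for n in q: print(n,q[n].round(1),((q[n]-q['p'])@x).round(1),((q[n]-q['p'])@y).round(1))
E
```

```text
g [606.7  -0.7] -13.6 52.3
p [608.  -54.7] 0.0 0.0
p2 [607.1 -49.2] -2.1 5.1
h [607.4  31.9] -20.3 84.2
s [516.  -37.5] -93.6 -4.3
```

>>> servo_tool(plan=[[[-1,-0.05,0.03,-0.5,0,0,0],[-1,0,0,-0.6,0,0,0],[-1,0,0,-0.6,0,0,0],[-1,0,0,-0.5,0,0,0],[-1,0,0,-0.3,0,0,0]]])

```text
t: 10.47
ee_pos: [609.4, -2.0, 178.7]
orientation: [1.868, 2.524, 0.002]
ft_force: [-0.1, 0.2, 0.3]
width: 87.9
grasp_force: 0.0
```

>>> servo_tool(plan=[[[-0.3,0,0,0,0,0,0],[0,0,0,0,0,0,0],[0.2,0,0,0,0,0,0],[1,0,0,0,0,0,0],[1,0,0,0,0,0,0]]])

```text
t: 10.88
ee_pos: [609.2, -2.0, 179.3]
orientation: [1.868, 2.524, 0.002]
ft_force: [0.3, 0.0, -0.7]
width: 58.1
grasp_force: 0.0
```

>>> servo_tool(plan=[[[1,0,0,0,0,0,0],[1,0,0,0,0,0,0],[1,0,0,0,0,0,0],[1,0,0,0,0,0,0],[1,0,0,0,0,0,0]]])

```text
t: 11.3
ee_pos: [608.4, -2.0, 177.8]
orientation: [-1.869, -2.525, 0.0]
ft_force: [-0.4, -0.8, -0.5]
width: 24.2
grasp_force: 0.0
```

>>> servo_tool(plan=[[[0.3,0,0,-0.15,0,0,0],[0.3,0,0,-0.1,0,0,0],[1,0,0,0,0,0,0],[1,0,0,0,0,0,0],[1,0,0,0,0,0,0]]])

```text
t: 11.72
ee_pos: [608.2, -1.8, 167.2]
orientation: [-1.868, -2.525, 0.0]
ft_force: [2.2, 0.7, -6.9]
width: 21.4
grasp_force: 30.0
```

>>> servo_tool(plan=[[[1,0,0,0,0,0,0],[1,0,0,0,0,0,0],[1,0,0,0,0,0,0]]])

```text
t: 11.97
ee_pos: [608.2, -1.9, 167.2]
orientation: [-1.868, -2.525, 0.0]
ft_force: [2.8, 0.9, -11.7]
width: 21.5
grasp_force: 30.0
```

```bash
python3 - <<'E'
import numpy as np
from h import readout
o=readout.get_obs(); p=o['ee_pos']; print(p,o['width'],o['grasp_force'],o['ft_force'])
x=np.array([.974,-.228]);y=np.array([.228,.974])
for a0 in(.26,.30):
  P=p[:2]-58*(np.cos(a0)*y-np.sin(a0)*x); print(a0,'pivot',P)
  l=p[:2]
  for a in np.linspace(a0,np.pi/2,13)[1:]:
    c=P+58*(np.cos(a)*y-np.sin(a)*x); print(((c-l)/40).round(2),end=' '); l=c
  print(l)
E
```

```text
[608.18936899  -1.88275121 167.20920684] 21.479795347961403 29.994893074035645 [  2.82935078   0.91915539 -11.68174348]
0.26 pivot [609.93282245 -59.87568707]
[-0.16 -0.01] [-0.16 -0.03] [-0.15 -0.05] [-0.15 -0.06] [-0.14 -0.08] [-0.13 -0.09] [-0.12 -0.11] [-0.1  -0.12] [-0.09 -0.13] [-0.08 -0.14] [-0.06 -0.15] [-0.04 -0.15] [553.44082245 -46.65168707]
0.3 pivot [612.25052677 -59.75957937]
[-0.15 -0.02] [-0.15 -0.03] [-0.15 -0.05] [-0.14 -0.07] [-0.13 -0.08] [-0.12 -0.09] [-0.11 -0.11] [-0.1  -0.12] [-0.09 -0.13] [-0.07 -0.14] [-0.06 -0.14] [-0.04 -0.15] [555.75852677 -46.53557937]
```

>>> servo_tool(plan=[[[1,-0.16,-0.02,-0.02,0,0,1],[1,-0.16,-0.03,0,0,0,1],[1,-0.15,-0.05,0,0,0,1],[1,-0.15,-0.06,0,0,0,1],[1,0,0,0,0,0,0]]])

```text
t: 12.38
ee_pos: [583.9, -7.5, 167.2]
orientation: [1.394, 2.814, 0.003]
ft_force: [4.8, 6.5, -11.3]
width: 21.5
grasp_force: 30.0
```

>>> servo_tool(plan=[[[1,-0.14,-0.08,0,0,0,1],[1,-0.13,-0.09,0,0,0,1],[1,-0.12,-0.11,0,0,0,1],[1,-0.1,-0.12,0,0,0,1],[1,0,0,0,0,0,0]]])

```text
t: 12.8
ee_pos: [562.9, -23.1, 167.1]
orientation: [-0.884, -3.012, -0.002]
ft_force: [-1.7, 10.4, -5.0]
width: 21.5
grasp_force: 30.0
```

>>> servo_tool(plan=[[[1,-0.08,-0.14,0,0,0,1],[1,-0.06,-0.15,0,0,0,1],[1,-0.04,-0.15,0,0,0,1],[1,-0.03,-0.15,0,0,0,1],[1,0,0,0,0,0,0]]])

```text
t: 13.22
ee_pos: [551.7, -46.9, 167.0]
orientation: [-0.347, -3.113, -0.002]
ft_force: [-12.1, 7.9, 8.1]
width: 21.5
grasp_force: 30.0
```

```bash
python3 - <<'E'
from h import *
o=readout.get_obs(); print(o['t'],o['ee_pos'],o['ft_force']); 
im=vision.get_image('wrist')[:,:,::-1]; cv2.imwrite('pics/w5f.png',im); cv2.imwrite('pics/w5.png',cv2.resize(im[100:340,200:440],None,fx=2.5,fy=2.5,interpolation=cv2.INTER_CUBIC))
np.savez('w5.npz',p=o['ee_pos'],r=o['orientation'])
E
```

```text
13.2167 [551.72134084 -46.86116571 167.00933113] [-12.10773269   7.90316498   8.09370637]
```

View pics/w5.png

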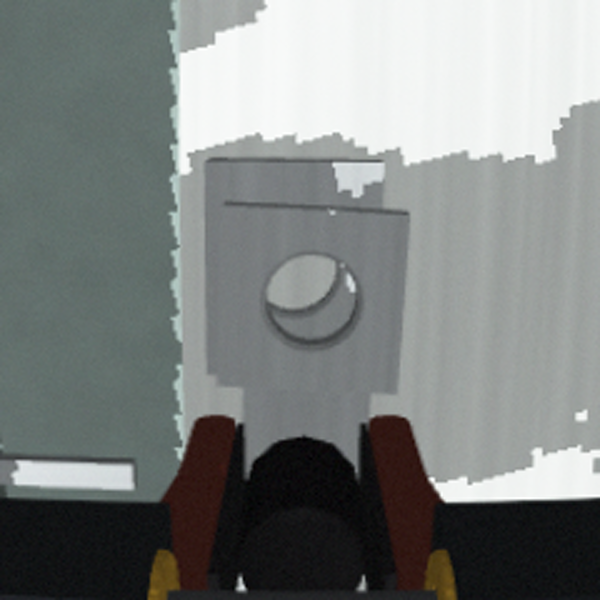

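The hole views show the handle about 20 crop px (~3.5 mm, ~2.5°) short of the hasp hole: handle hole at (313,298), hasp hole at about (293,269). It needs about 2.5 mm more towards -y.

>>> servo_tool(plan=[[[1,-0.01,-0.04,0,0,0,0.3],[1,-0.01,-0.03,0,0,0,0.3],[1,0,0,0,0,0,0]]])

```text
t: 13.52
ee_pos: [551.1, -49.9, 167.0]
orientation: [-0.271, -3.121, -0.002]
ft_force: [-11.9, 5.5, 6.7]
width: 21.6
grasp_force: 30.0
```

```bash
cat > chk.py <<'E'
from h import *
import sys
o=readout.get_obs(); print(o['t'],o['ee_pos'],o['ft_force'])
im=vision.get_image('wrist')[:,:,::-1]
cv2.imwrite(sys.argv[1],cv2.resize(im[150:260,270:400],None,fx=4,fy=4,interpolation=cv2.INTER_CUBIC))
E
python3 chk.py pics/w6.png
```

```text
13.5167 [551.06915631 -49.86789754 167.02741586] [-11.93880662   5.54130433   6.67545634]
```

View pics/w6.png

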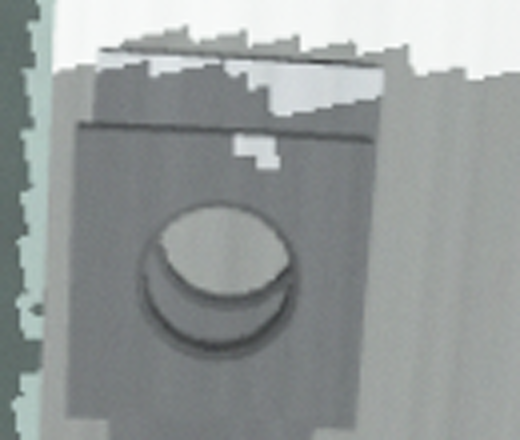

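The holes now line up to about 0.3 mm: the lens-shaped overlap is symmetric about the radial line, with the handle hole at (218,278). Next I release and rise.

>>> servo_tool(plan=[[[1,0.01,0.02,0,0,0,0],[0,0,0,0,0,0,0],[0,0,0,0,0,0,0],[0,0,0,0,0,0,0],[0,0,0,0,0,0,0]]])

```text
t: 13.98
ee_pos: [556.0, -49.8, 167.7]
orientation: [0.274, 3.128, 0.001]
ft_force: [1.7, 6.2, 1.1]
width: 42.5
grasp_force: 3.2
```

>>> servo_tool(plan=[[[0,0,0,0.4,0,0,0],[0,0,0,0.7,0,0,0],[0,0,0,0.7,0,0,0],[0,0,0,0.7,0,0,0],[0,0,0,0.5,0,0,0]]])

```text
t: 14.4
ee_pos: [556.0, -50.1, 289.7]
orientation: [0.274, 3.127, -0.0]
ft_force: [1.0, 1.2, -1.3]
width: 44.0
grasp_force: 0.0
```

```bash
python3 - <<'E'
from h import *
o=readout.get_obs(); print(o['t'],o['ee_pos'],o['orientation'],o['qpos'],o['width'])
im=vision.get_image('wrist')[:,:,::-1]
cv2.imwrite('pics/w7.png',cv2.resize(im[130:330,210:410],None,fx=3,fy=3,interpolation=cv2.INTER_CUBIC))
E
```

```text
14.4 [556.02173858 -50.08822356 289.73399853] [ 2.73580434e-01  3.12684353e+00 -2.12255415e-04] [-1.11129946e-01  3.40892929e-01  1.79121806e+00 -8.08536818e-05
  1.00667565e+00 -1.50733938e+00] 43.997592092857346
```

View pics/w7.png

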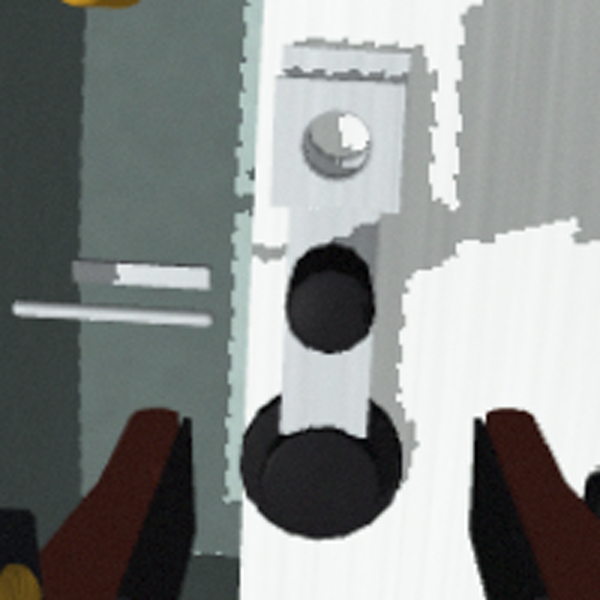

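The handle is at off: its end and hole at (337,145) sit over the tab within about 1 mm. Next I go back over the cover to re-pinch the bar.

>>> servo_tool(plan=[[[0.4,0,0,1,0,0,-0.6],[0.4,0,0,1,0,0,0],[0.4,0,0,1,0,0,0],[0.4,0,0,1,0,0,0],[0.4,0,0,0.3,0,0,0]]])

```text
t: 14.87
ee_pos: [556.8, -50.2, 465.7]
orientation: [0.355, 3.112, -0.0]
ft_force: [-1.1, 0.6, 0.4]
width: 26.4
grasp_force: 0.0
```

>>> servo_tool(plan=[[[0.4,0.24,0.9,0,0,0,0],[0.4,0.24,0.9,0,0,0,0],[0.4,0.24,0.9,0,0,0,0],[0.4,0.24,0.9,0,-0.97,0.23,0],[0.4,0.24,0.9,0,-0.97,0.23,0]]])

```text
t: 15.28
ee_pos: [603.5, 130.6, 459.2]
orientation: [-0.356, -3.09, 0.275]
ft_force: [1.5, -1.0, 0.2]
width: 26.2
grasp_force: 0.0
```

>>> servo_tool(plan=[[[0.4,0.24,0.9,0,-0.97,0.23,0],[0.4,0.24,0.9,0,-0.97,0.23,0],[0.4,0.23,0.9,0,-0.97,0.23,0],[0.4,0,0.38,0,-0.97,0.23,0],[0.4,0,0,0,0,0,0]]])

```text
t: 15.7
ee_pos: [631.4, 258.4, 455.0]
orientation: [-0.326, -2.954, 0.797]
ft_force: [0.0, -0.2, -1.6]
width: 26.7
grasp_force: 0.0
```

```bash
python3 - <<'E'
from h import *
o=readout.get_obs(); print(o['t'],o['ee_pos'],o['orientation'],o['width'])
Rt=R.from_rotvec([-0.338,-2.957,0.79]); Rc=R.from_rotvec(o['orientation'])
print('turn',((Rt*Rc.inv()).as_rotvec(degrees=True)/5).round(2)); A=np.array([632.4,253.1,426.8]);print('shift to retreat',((A-o['ee_pos'])/40).round(2),'then',((np.array([620.2,204.6,339.8])-A)/40).round(2))
E
```

```text
15.7 [631.35784202 258.39908056 455.0445064 ] [-0.32638795 -2.95444958  0.79707173] 26.6824893312482
turn [ 0.05 -0.05 -0.08]
shift to retreat [ 0.03 -0.13 -0.71] then [-0.3  -1.21 -2.17]
```

>>> servo_tool(plan=[[[0.4,0.03,-0.13,-0.7,0,0,0],[0.4,-0.06,-0.24,-0.43,0,0,0],[0.4,-0.06,-0.24,-0.43,0,0,0],[0.4,-0.06,-0.24,-0.43,0,0,0],[0.4,0,0,0,0,0,0]]])

```text
t: 16.12
ee_pos: [624.2, 216.6, 375.5]
orientation: [-0.337, -2.951, 0.792]
ft_force: [0.2, 0.2, -0.2]
width: 26.6
grasp_force: 0.0
```

>>> servo_tool(plan=[[[0.4,-0.06,-0.24,-0.43,0,0,0],[0.4,-0.06,-0.24,-0.43,0,0,0],[0.4,0,0,0,0,0,0]]])

```text
t: 16.37
ee_pos: [620.3, 198.8, 343.3]
orientation: [-0.337, -2.956, 0.789]
ft_force: [0.2, 1.6, -2.6]
width: 26.0
grasp_force: 1.3
```

>>> servo_tool(plan=[[[0.4,0,0.12,-0.06,0,0,0],[0.4,0,0,0,0,0,0],[1,0,0,0,0,0,0],[1,0,0,0,0,0,0],[1,0,0,0,0,0,0]]])

```text
t: 16.78
ee_pos: [621.2, 205.6, 343.4]
orientation: [-0.337, -2.96, 0.788]
ft_force: [1.2, 1.6, 1.0]
width: 11.2
grasp_force: 30.0
```

>>> servo_tool(plan=[[[1,0,0,0,0,0,0],[1,0,0,0,0,0,0],[1,0,0,0,0,0,0]]])

```text
t: 17.03
ee_pos: [621.2, 205.5, 343.4]
orientation: [-0.337, -2.96, 0.788]
ft_force: [1.0, 4.8, 2.8]
width: 11.4
grasp_force: 30.0
```

>>> servo_tool(plan=[[[1,-0.03,-0.12,0.06,0.97,-0.23,0],[1,-0.03,-0.12,0.05,0.97,-0.23,0],[1,-0.03,-0.12,0.04,0.97,-0.23,0],[1,-0.03,-0.13,0.03,0.97,-0.23,0],[1,0,0,0,0,0,0]]])

```text
t: 17.45
ee_pos: [616.0, 183.3, 351.1]
orientation: [-0.356, -3.091, 0.264]
ft_force: [1.3, 2.7, 0.5]
width: 11.2
grasp_force: 30.0
```

>>> servo_tool(plan=[[[1,-0.03,-0.13,0.02,0.97,-0.23,0],[1,-0.03,-0.13,0,0.97,-0.23,0],[1,-0.06,-0.25,0.13,0,0,0],[1,-0.09,-0.39,0.18,0,0,0],[1,0,0,0,0,0,0]]])

```text
t: 17.87
ee_pos: [607.6, 148.3, 365.0]
orientation: [0.357, 3.121, -0.001]
ft_force: [-1.6, 2.2, 9.3]
width: 11.0
grasp_force: 30.0
```

```bash
cat > arc.py <<'E'
import numpy as np
from h import readout
o=readout.get_obs(); p=o['ee_pos']; print(p,o['ft_force'],o['width'])
y=np.array([.228,.974]);H=np.array([551.+185*.228,-101.2+185*.974])
C=lambda t,k: np.array([*(H+y*(-185*np.cos(t)+38*np.sin(t))),122+185*np.sin(t)+38*np.cos(t)+k])
th=np.arctan2(p[2]-65-122,(p[:2]-H)@-y)  # angle of bar about hinge
print('theta',th-np.arctan2(38,185),'radius',np.hypot(p[2]-65-122,(p[:2]-H)@y),'exp',np.hypot(185,38))
E
python3 arc.py
```

```text
[607.6424831  148.31902397 364.99431289] [-1.59872731  2.19271668  9.28480298] 10.967831746780965
theta 1.7469033231666318 radius 191.567226909285 exp 188.86238376129853
```

>>> servo_tool(plan=[[[1,-0.08,-0.38,0.12,0,0,0],[1,-0.08,-0.38,0.11,0,0,0],[1,-0.08,-0.39,0.07,0,0,0],[1,-0.1,-0.45,0.02,0,0,0],[1,-0.1,-0.45,-0.02,0,0,0]]])

```text
t: 18.28
ee_pos: [589.1, 68.3, 376.3]
orientation: [-0.354, -3.119, -0.0]
ft_force: [-6.3, 5.6, 7.3]
width: 11.0
grasp_force: 30.0
```

>>> servo_tool(plan=[[[1,-0.1,-0.46,-0.05,0,0,0],[1,-0.1,-0.46,-0.09,0,0,0],[1,0,0,0,0,0,0]]])

```text
t: 18.53
ee_pos: [580.0, 28.4, 368.6]
orientation: [-0.357, -3.115, 0.006]
ft_force: [-5.6, -3.0, 5.2]
width: 11.1
grasp_force: 30.0
```

```bash
python3 arc.py
```

```text
[580.03352334  28.39948628 368.64487764] [-5.56044328 -3.02050072  5.1610742 ] 11.069770513813321
theta 1.0880064098911728 radius 189.01661777271102 exp 188.86238376129853
```

>>> servo_tool(plan=[[[1,-0.09,-0.43,-0.13,0,0,0],[1,-0.09,-0.4,-0.19,0,0,0],[1,-0.09,-0.4,-0.24,0,0,0],[1,-0.09,-0.38,-0.28,0,0,0],[1,0,0,0,0,0,0]]])

```text
t: 18.95
ee_pos: [565.5, -35.8, 333.3]
orientation: [-0.356, -3.114, 0.006]
ft_force: [-4.0, -3.8, 0.4]
width: 11.1
grasp_force: 30.0
```

>>> servo_tool(plan=[[[1,-0.08,-0.34,-0.32,0,0,0],[1,-0.07,-0.32,-0.34,0,0,0],[1,-0.06,-0.27,-0.38,0,0,0],[1,0,0,0,0,0,0]]])

```text
t: 19.28
ee_pos: [556.9, -72.4, 290.9]
orientation: [-0.355, -3.113, 0.005]
ft_force: [-2.4, -3.4, -1.9]
width: 11.1
grasp_force: 30.0
```

```bash
python3 arc.py
```

```text
[556.88536113 -72.42266594 290.92670895] [-2.35201241 -3.4479885  -1.86509732] 11.060760742970388
theta 0.3858266183435619 radius 187.2409421991666 exp 188.86238376129853
```

>>> servo_tool(plan=[[[1,-0.05,-0.24,-0.4,0,0,0],[1,-0.05,-0.2,-0.4,0,0,0],[1,-0.03,-0.15,-0.4,0,0,0],[1,-0.01,-0.1,-0.4,0,0,0],[1,0,0,0,0,0,0]]])

```text
t: 19.7
ee_pos: [551.2, -98.9, 227.5]
orientation: [-0.354, -3.113, 0.003]
ft_force: [-7.0, -3.1, 5.6]
width: 11.1
grasp_force: 30.0
```

>>> servo_tool(plan=[[[1,0,-0.03,-0.12,0,0,0],[1,0,-0.02,-0.12,0,0,0],[1,0,0,-0.1,0,0,0],[1,0,0,0,0,0,0]]])

```text
t: 20.03
ee_pos: [550.8, -101.0, 215.7]
orientation: [-0.352, -3.112, 0.005]
ft_force: [-11.1, -6.3, 8.0]
width: 10.9
grasp_force: 30.0
```

>>> servo_tool(plan=[[[1,0,0,-0.05,0,0,0],[1,0,0,-0.05,0,0,0],[1,0,0,0,0,0,0]]])

```text
t: 20.28
ee_pos: [551.1, -101.3, 213.6]
orientation: [-0.352, -3.113, 0.006]
ft_force: [-15.8, -6.2, 23.2]
width: 11.1
grasp_force: 30.0
```

>>> servo_tool(plan=[[[1,0,0,-0.04,0,0,0],[1,0,0,0,0,0,0]]])

```text
t: 20.45
ee_pos: [551.5, -101.4, 213.2]
orientation: [-0.352, -3.115, 0.006]
ft_force: [-19.1, -5.6, 31.3]
width: 10.7
grasp_force: 30.0
```

>>> servo_tool(plan=[[[1,0,0,0.08,0,0,0],[1,0,0,0.08,0,0,0],[1,0,0,0.05,0,0,0],[1,0,0,0.04,0,0,0],[1,0,0,0,0,0,0]]])

```text
t: 20.87
ee_pos: [551.6, -100.3, 220.5]
orientation: [-0.353, -3.114, 0.003]
ft_force: [-8.6, -1.9, 6.4]
width: 10.9
grasp_force: 30.0
```

>>> servo_tool(plan=[[[1,0,0,0.05,0,0,0],[1,0,0,0.05,0,0,0],[1,0,0,0,0,0,0]]])

```text
t: 21.12
ee_pos: [551.6, -99.9, 223.0]
orientation: [-0.353, -3.114, 0.001]
ft_force: [-4.5, 0.4, -12.1]
width: 11.1
grasp_force: 30.0
```

A -12 N pull at the shut height means the latch is holding. Next I release and withdraw.

>>> servo_tool(plan=[[[1,0,0,-0.03,0,0,0],[-0.2,0,0,0,0,0,0],[-0.2,0,0,0,0,0,0],[-0.2,0,0,0,0,0,0],[-0.2,0,0,0,0,0,0]]])

```text
t: 21.53
ee_pos: [554.6, -100.9, 224.6]
orientation: [0.355, 3.119, -0.001]
ft_force: [-0.5, -0.1, 0.5]
width: 34.7
grasp_force: 0.0
```

>>> servo_tool(plan=[[[-0.2,0,0,0.5,0,0,0],[-0.2,0,0,0.8,0,0,0],[-0.2,0,0,0.9,0,0,0],[-0.2,-0.5,0,0.9,0,0,0],[-0.2,-0.8,0,0.9,0,0,0]]])

```text
t: 21.95
ee_pos: [507.4, -100.9, 381.8]
orientation: [0.354, 3.118, -0.001]
ft_force: [0.3, -0.3, 1.5]
width: 53.1
grasp_force: 0.0
```

>>> servo_tool(plan=[[[-0.2,-0.9,0,0.3,0,0,0],[-0.2,-0.9,0,0,0,0,0],[-0.2,-0.6,0,0,0,0,0],[-0.2,0,0,0,0,0,0],[-0.2,0,0,0,0,0,0]]])

```text
t: 22.37
ee_pos: [409.6, -100.9, 392.1]
orientation: [0.356, 3.118, -0.001]
ft_force: [0.3, -0.1, 0.7]
width: 52.4
grasp_force: 0.0
```

```bash
python3 - <<'E'
from h import *
o=readout.get_obs(); print(o['t'],o['ee_pos'],o['ft_force'])
a=vision.get_image('scene')[140:380,100:500,::-1]; b=vision.get_image('top')[120:330,130:500,::-1]
cv2.imwrite('pics/end.png',np.vstack([cv2.resize(a,(500,300)),cv2.resize(b,(500,284))]))
E
```

```text
22.3667 [ 409.60641361 -100.87273222  392.0607457 ] [ 0.32389463 -0.13693314  0.73104039]
```

View pics/end.png

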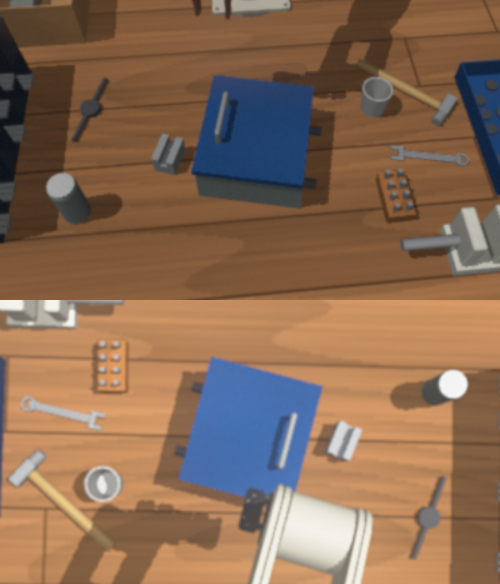

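The cover is flat and shut in both views, with the bar at (222,118) in the scene half and (287,440) in the top half. The bystanders have not moved.

```bash
python3 -c "
from workcell import close_job
print(close_job())"
```

```text
the job is handed in; nothing more can be done
None
```

The job is handed in at about 22 s: I swung the handle to off, its hole within about 1 mm of the hasp hole when last seen before closing, then shut and latched the cover (it held against a 12 N pull), and nothing else on the bench moved.

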